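# Clamp a circuit board with the cam lever

### The arm

A 7-joint arm with a two-finger parallel gripper is mounted at the origin on the work surface. World frame = base frame: x ahead of the robot, y to its left, z up, the work surface at z = 0. Lengths are in m, angles in rad, forces in N, time in s.
With the tool pointing down it reaches from about 0.4 to 0.85 m from the base axis. Payload 10.4 kg.
Tool frame: the origin (TCP) lies midway between the tips of the shut fingers; the grasp point (between the pads) lies 19 mm behind it; z points along the fingers, y is the line along which they close (so a half turn about z gives the same grasp; the last joint's range is limited). The gripper opens to 87 mm and grips with 3 to 60 N. Pads are 19 mm wide; open, the fingers measure 117 mm over their backs; the gripper's body (75 mm by 190 mm) begins 51 mm behind the grasp point.
Start: joints at [-1.357, 0.332, -0.065, 1.46, 0.022, 1.35, -0.088], TCP at [0.147, 0.608, 0.223] pointing down, gripper open.
Joint ranges: [-2.6, 2.6], [-0.5, 2.12], [-1.47, 1.34], [0.16, 2.42], [-1.27, 4.41], [0.06, 2.06], [-2.6, 2.6]. Speed limits (rad/s): [2.22, 2.22, 2.79, 2.79, 3.14, 3.14, 3.14].

### API

Orientations are given as a rotation vector (axis times angle).
In Python, from bench import observe, get_image, camera_model, job_done gives the robot as it stands.
- The arm moves only by the shell command python3 -m creep 'ROWS' [FORCE]. ROWS is text: rows parted by semicolons, each of 5 numbers parted by spaces: the shift along the world's x, y, z in cm, then the turn about the world's z in rad, then the opening, from 0 (shut) to 1 (fully open). A call has 1 to 10 rows; each row shifts and turns the commanded pose from where the row before left it; what a row does not reach is not made up. A row lasts 1/12 s, in which the tool goes at most 41.7 mm and 7.16 degrees, less where a joint would pass 70% of its speed; a pose out of reach is approached as far as the arm can. A call with a gripper value outside its range is refused whole. The fingers move at their own pace and stop on an object; FORCE is the grip in N (left out, the last holds). Time passes only in rows, so rows that do not move let the fingers close. It gives the time, the measured TCP pose, the force, the opening and the grip force at its end, in the units of the state.
- observe(): the state, without advancing time (a new reading comes with each control period).
- get_image(name): name is "scene" or "top" or "wrist"; returns the picture (384x512x3 uint8, red, green, blue); there is no depth.
- camera_model(name): a dict with "intrinsics" (3x3 intrinsics, pixels), "pose" (4x4, takes a point from camera to world coordinates). Camera axes: x right, y up, looking along -z (the intrinsics and any distortion apply to the point x, -y, -z); pixel columns grow to the right and rows downward; lengths in m; the calibration is good to about 2 mm. A picture is of the moment at which its call begins: read the wrist's pose just before it. camera_model takes no time and is no camera call; for the wrist camera it gives the pose at the moment of the call.
- job_done(): hands the job in; it is judged then, once.
The state is a dict: "time_s": time; "joint_pos": joint angles; "qvel": joint speeds; "joint_efforts": joint torques, N m; "eef_pos": TCP position; "tcp_rot": TCP orientation; "ft_force": force on the tool from outside, world axes, zero at the start; "moment": the same for the moment, N m; "opening": finger opening in m; "finger_force": force on a finger pad.
Only numpy, scipy, OpenCV 4.12 (cv2) and the standard library are available. Lean on these libraries where they do the work, as an engineer would, in place of code of your own. Each camera call takes 0.05 s, during which the arm holds its last target. There are 200 camera calls.

### The job

Clamp the circuit board in the bench holder in which it is lying: first turn that holder's tension nut clockwise until its pointer is in line with the raised rib beside it, then swing the cam lever clockwise fully home, a quarter turn, and let go. Leave the board lying on its rails, and do not touch the other, empty holder.

Things in the scene. Friction and masses are not known exactly. Their poses are not given: they have to be found in the camera images.
- holder: The holder with the board on it: fixed dark steel plate 220 x 170 x 12 mm. Origin: centre of its underside; z up; x from the lever end to the far jaw (top 32 mm), which the nut draws in. The near jaw (top 30 mm), at x = -8 mm, is pushed by the cam. Nut axis at x, y = (-78, -58) mm, lever pivot at (-55, 20) mm. The index rib, on the plate, points from the nut's axis to +x, 22 to 48 mm from it.
- nut_grip (a point): On the tension nut's vertical axis, half-way up its steel grip bar, 44 mm above the bench. The bar is 36 mm long, 12 mm wide, at heights 32 to 56 mm, on a 44 mm square housing (top 26 mm); at one end a small low pointer reaches 31 mm from the axis.
- tension_nut (a joint): Nut angle (rad), 0 to 2.2, growing clockwise from above (tightening). Pointer and bar point 1.5 minus this value, counted counterclockwise from the holder's +x; at 1.5 the pointer is in line with the rib and the clamping force is right (about 10 N; less is slack, more too tight). It stays where it is left; friction 0.1 N m.
- lever_knob (a point): On the axis of the cam lever's upright black round knob, 54 mm above the bench. The knob is 18 mm in diameter, at heights 30 to 64 mm, 80 mm from the lever's vertical pivot, near the end of a flat steel arm 12 mm wide (heights 30 to 38 mm).
- cam_lever (a joint): Lever angle (rad), 0 to its stop at 1.65, growing clockwise from above. At 0 (open) the arm points to the holder's -x, at 1.57 (clamped) to its +y. It stays where it is left; friction 0.15 N m, about 2 N at the knob, 2.5 N as the jaw closes on the board.
- board: Copper-faced circuit board 85 x 70 x 3 mm with small black components up to 12 mm high, 60 g, lying loose on two rails (16 mm high) of the holder between its jaws with a few mm of play. Origin: centre of its underside; x along the 85 mm side.
- spare: The other holder, of the same make and size but empty, with its lever open too: a bystander, not to be touched. Origin and axes as for the first.

How it is judged:
On the way, in this order (a step that is already met when the one before it is completed fails the run):
1. the tension nut's pointer is in line with the rib while the lever is still open (value of joint tension_nut between 1.25 and 1.75 rad and value of joint cam_lever below 0.6 rad), for 0.2 s.
2. the cam lever is swung home (value of joint cam_lever above 1.35 rad), for 0.2 s.
At the end, for the whole second after the job is handed in: The nut's pointer is within 0.25 rad (14 degrees) of the rib, the lever is within 0.22 rad (12 degrees) of its clamped position, and the board lies flat on its rails, at rest and gripped between the jaws (contact forces from the holder above 6 N in all) (value of joint tension_nut between 1.25 and 1.75 rad and value of joint cam_lever above 1.35 rad and contact force between board and holder above 6 N and z of board in the frame of holder below 0.022 m and angle between board's own z axis and vertical below 0.1 rad and linear speed of board below 0.02 m/s); the robot touches nothing.
It fails at once if the empty holder is touched (contact force between any of the fingers, the arm and spare above 2 N).
It also fails if it takes over 54 s, if anything falls off the work surface, if the arm or the gripper's body presses on something with over 40 N, if the wrist force passes 120 N, or if a joint passes its speed limit or range.

## Working session

There is one attempt and no reset: what is moved stays moved. The work goes in short steps, Python scripts to look and compute and a shell command to move; the robot and the scene stay as the last step left them, time stands still between calls to the robot, and variables do not carry over. Pictures are saved under pics/ and viewed, at most 10 in all, crops included, and the job is handed in when it is done.

```bash
ls; mkdir -p pics
python3 - <<'E'
from bench import *
import cv2,numpy as np
for n in("top","scene"):
    cv2.imwrite(f"pics/{n}0.png",get_image(n)[:,:,::-1]); m=camera_model(n); print(n,np.round(m["intrinsics"],1).tolist(),np.round(m["pose"],3).tolist(),m.keys())
s=observe();print(s["time_s"],s["eef_pos"],s["tcp_rot"],s["opening"])
E
```

```text
pics
top [[434.5, 0.0, 252.0], [0.0, 434.5, 185.8], [0.0, 0.0, 1.0]] [[0.0, 0.982, -0.191, 0.376], [-1.0, -0.002, -0.014, -0.036], [-0.014, 0.191, 0.982, 1.081], [0.0, 0.0, 0.0, 1.0]] dict_keys(['intrinsics', 'pose'])
scene [[446.5, 0.0, 254.5], [0.0, 446.5, 196.6], [0.0, 0.0, 1.0]] [[-0.54, -0.611, 0.579, 1.161], [0.842, -0.399, 0.364, 0.33], [0.008, 0.684, 0.729, 0.807], [0.0, 0.0, 0.0, 1.0]] dict_keys(['intrinsics', 'pose'])
0.1 [0.14653982 0.60722135 0.22182324] [-3.71025659e-01 -3.11951408e+00  2.00140781e-03] 0.08711341141073174
```

View pics/top0.png

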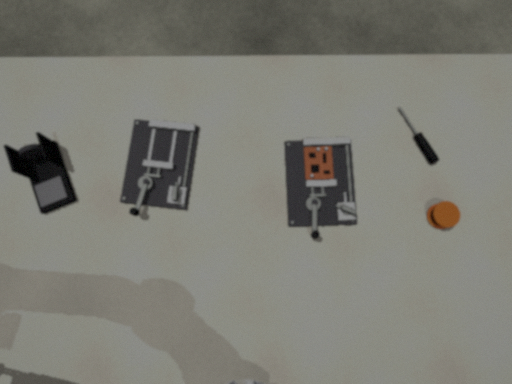

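View pics/scene0.png

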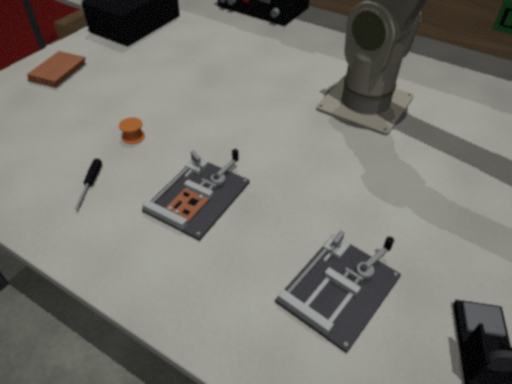

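The top view shows the board's holder at about (320,183), its nut at (346,211) and its knob at (315,234). The empty holder is at (160,165). Next I measure the holder's pose.

```bash
cat > h.py <<'E'
import numpy as np,cv2
from bench import *
def cast(n,uv,z,m=None):
    m=m or camera_model(n);K=m["intrinsics"];P=np.array(m["pose"])
    d=np.linalg.inv(K)@np.array([uv[0],uv[1],1.]);d=P[:3,:3]@(d*[1,-1,-1])
    return P[:3,3]+d*(z-P[2,3])/d[2]
def proj(n,p,m=None):
    m=m or camera_model(n);P=np.array(m["pose"]);c=P[:3,:3].T@(np.array(p)-P[:3,3])*[1,-1,-1]
    q=m["intrinsics"]@c;return q[:2]/q[2]
def H2w(c,a,p): 
    return np.r_[c[:2]+np.array([[np.cos(a),-np.sin(a)],[np.sin(a),np.cos(a)]])@(np.array(p[:2])),p[2]]
E
python3 - <<'E'
from h import *
im=cv2.imread("pics/top0.png");hsv=cv2.cvtColor(im,cv2.COLOR_BGR2HSV)
for x0,x1,y0,y1 in((270,370,130,245),(110,210,110,220)):
    r=im[y0:y1,x0:x1].max(2);m=(r<95).astype(np.uint8)
    m=cv2.morphologyEx(m,cv2.MORPH_OPEN,np.ones((3,3)))
    n,l,st,ce=cv2.connectedComponentsWithStats(m)
    print(st[1:].tolist())
    c=np.argwhere(m)[:,::-1]+[x0,y0]
    k=1+np.argmax(st[1:,4]);pts=np.argwhere(l==k)[:,::-1]+[x0,y0]
    W=np.array([cast("top",p,.012)[:2] for p in pts]).astype(np.float32)
    print(cv2.minAreaRect(W))
cv2.imwrite("pics/top0c.png",cv2.resize(im[125:245,265:375],None,fx=5,fy=5,interpolation=cv2.INTER_CUBIC))
E
```

```text
[[15, 11, 72, 86, 3800], [39, 22, 7, 6, 37], [53, 23, 4, 10, 37], [41, 34, 9, 9, 75], [54, 40, 6, 4, 23], [70, 77, 12, 8, 38], [41, 100, 10, 11, 85]]Traceback (most recent call last):
  File "<stdin>", line 10, in <module>
  File "h.py", line 4, in cast
    m=m or camera_model(n);K=m["intrinsics"];P=np.array(m["pose"])
           ~~~~~~~~~~~~^^^
ValueError: time passes only in moves, steps and waits
```

```bash
sed -i 's/^import numpy/from functools import lru_cache\nimport numpy/' h.py; echo 'camera_model=lru_cache(None)(camera_model)' >> h.py
python3 - <<'E'
from h import *
im=cv2.imread("pics/top0.png")
for x0,x1,y0,y1 in((270,370,130,245),(110,210,110,220)):
    r=im[y0:y1,x0:x1].max(2);m=(r<95).astype(np.uint8)
    m=cv2.morphologyEx(m,cv2.MORPH_OPEN,np.ones((3,3)))
    n,l,st,ce=cv2.connectedComponentsWithStats(m)
    k=1+np.argmax(st[1:,4]);pts=np.argwhere(l==k)[:,::-1]+[x0,y0]
    W=np.array([cast("top",p,.012)[:2] for p in pts]).astype(np.float32)
    R=cv2.minAreaRect(W);print(R)
    for i in range(1,n): print(np.round(ce[i]+[x0,y0],1),st[i,4],np.round(cast("top",ce[i]+[x0,y0],.064)[:2],3))
cv2.imwrite("pics/top0c.png",cv2.resize(im[125:245,265:375],None,fx=5,fy=5,interpolation=cv2.INTER_CUBIC))
E
```

```text
((0.5933252573013306, -0.18989504873752594), (0.21887122094631195, 0.16941876709461212), 1.4151866436004639)
[316.9 187.3] 3800 [ 0.57  -0.176]
[311.9 154.7] 37 [ 0.65  -0.166]
[324.4 157.6] 37 [ 0.643 -0.196]
[314.9 168. ] 75 [ 0.617 -0.172]
[326.4 171.6] 23 [ 0.609 -0.2  ]
[345.6 211. ] 38 [ 0.513 -0.242]
[315.5 235. ] 85 [ 0.457 -0.169]
((0.6378762125968933, 0.18616706132888794), (0.11730160564184189, 0.22222499549388885), 83.02810668945312)
[136.  161.3] 1487 [0.635 0.26 ]
[161.8 144. ] 604 [0.679 0.199]
[173.7 173.3] 2332 [0.605 0.167]
[146.2 181.8] 37 [0.585 0.232]
[134.5 211.4] 69 [0.513 0.257]
[143.7 215.2] 35 [0.504 0.235]
```

View pics/top0c.png

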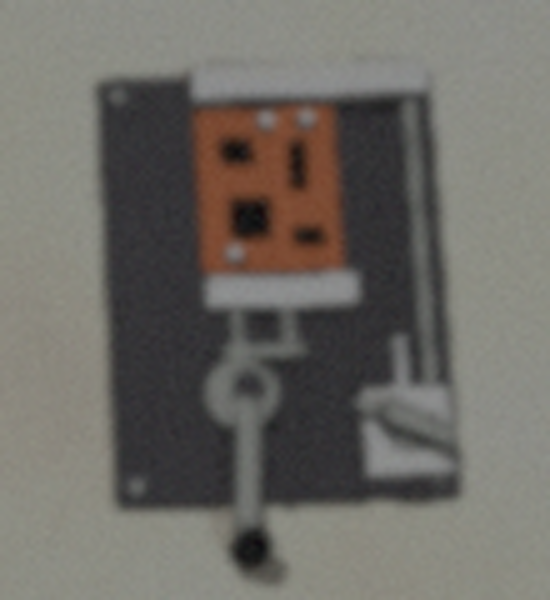

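The crop shows the bar running from (365,402) to (455,450) on its housing, so it is about 62° counterclockwise of +x and the nut value is about 0.4. The rib above it is at (400,360), and the lever points to −x with its knob at (250,548). The holder's centre is about (0.593,−0.190) with yaw 0.025, and the measured knob agrees with the prediction to 4 mm. Next I move above the nut.

```bash
python3 -m creep '2.5 -3.1 0 0 1;2.5 -3.1 0 0 1;2.5 -3.1 0 0 1;2.5 -3.1 0 0 1;2.5 -3.1 0 -0.12 1;2.5 -3.1 0 -0.12 1;2.5 -3.1 0 -0.12 1;2.5 -3.1 0 -0.12 1;2.5 -3.1 0 -0.12 1;2.5 -3.1 0 -0.12 1' 30
python3 -m creep '0.9 -3.9 0 -0.12 1;0.9 -3.9 0 -0.12 1;0.9 -3.9 0 -0.12 1;0.9 -3.9 0 -0.12 1;0.9 -3.9 0 -0.12 1;0.9 -3.9 0 -0.12 1;0.9 -3.9 0 -0.12 1;0.9 -3.9 0 -0.12 1;0.9 -3.9 0 -0.1 1;0.9 -3.9 0 0 1'
python3 -m creep '0.7 -3.9 0 0 1;0.7 -3.9 0 0 1;0.7 -3.9 0 0 1;0.7 -3.9 0 0 1;0 0 0 0 1;0 0 0 0 1'
python3 - <<'E'
from h import *
m=camera_model("wrist");im=get_image("wrist");cv2.imwrite("pics/w1.png",im[:,:,::-1])
np.savez("w1.npz",**m)
for k,v in m.items(): print(k,np.round(v,3).tolist())
s=observe();print(s["joint_pos"],s["ft_force"],s["tcp_rot"])
c=np.array([.593,-.190]);a=.025
for p in((-.078,-.058,.056),(-.078,-.058,.026),(-.03,-.058,.012),(-.135,.02,.064),(-.055,.02,.03)): print(H2w(c,a,p),proj("wrist",H2w(c,a,p)))
E
```

```text
time_s: 0.93
eef_pos: [0.3973, 0.2957, 0.2225]
tcp_rot: [-1.454, -2.784, -0.0]
ft_force: [0.7, 0.7, 0.2]
opening: 0.0867
finger_force: 0.0
time_s: 1.77
eef_pos: [0.4864, -0.0945, 0.2227]
tcp_rot: [-2.663, -1.666, -0.001]
ft_force: [1.7, 0.2, 0.0]
opening: 0.0872
finger_force: 0.0
time_s: 2.27
eef_pos: [0.5136, -0.2511, 0.2219]
tcp_rot: [2.661, 1.669, -0.004]
ft_force: [-0.1, 0.3, 0.4]
opening: 0.0871
finger_force: 0.0
intrinsics [[278.629, 0.0, 258.3], [0.0, 278.629, 188.178], [0.0, 0.0, 1.0]]
pose [[0.9, 0.421, 0.115, 0.545], [-0.436, 0.869, 0.235, -0.188], [-0.001, -0.262, 0.965, 0.383], [0.0, 0.0, 0.0, 1.0]]
[-0.29179292  0.25919631  0.79206628  1.643218   -0.18858588  1.3196987
  0.08306665] [0.44197429 0.56291026 0.10107811] [-2.65879614e+00 -1.67246781e+00  2.03754474e-03]
[ 0.51647422 -0.24993167  0.056     ] [259.43819831 171.71740314]
[ 0.51647422 -0.24993167  0.026     ] [259.37835998 167.00269594]
[ 0.56445922 -0.2487318   0.012     ] [291.46633747 148.71133617]
[ 0.45754224 -0.1733809   0.064     ] [182.98634456 135.66390059]
[ 0.53751724 -0.17138111  0.03      ] [246.80777814 102.74230889]
```

View pics/w1.png

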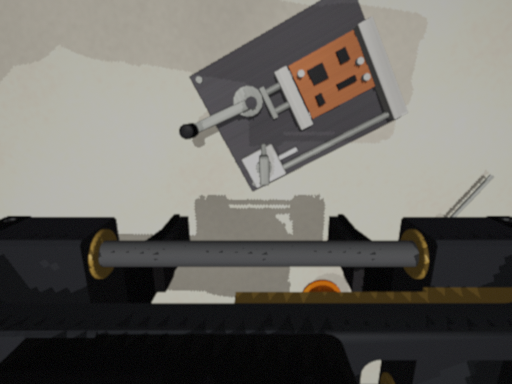

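The wrist view shows the bar at about (265,168), nearly vertical, its pointer up at (264,147), and the rib at (290,154). The pivot is at (247,101) and the knob at (188,131). The predictions agree to within a few pixels, so I take one zoomed crop to sharpen them.

Run:
```python
from h import *
m=dict(np.load("w1.npz"))
for n,p,z in(("knob",(188,130),.064),("pivot",(248,101),.032),("cornerL",(193,78),.012),("cornerB",(252,190),.012)): print(n,np.round(cast("w",p,z,m),4))
im=cv2.imread("pics/w1.png")
cv2.imwrite("pics/w1c.png",cv2.resize(im[85:197,172:310],None,fx=5,fy=5,interpolation=cv2.INTER_CUBIC))
for p in((-.078,-.058,.056),(-.11,-.085,.012),(-.11,.085,.012)): print(proj("w",H2w(np.array([.593,-.19]),.025,p),m))
```

```text
knob [ 0.4657 -0.1704  0.064 ]
pivot [ 0.5397 -0.1703  0.032 ]
cornerL [ 0.4899 -0.1148  0.012 ]
cornerB [ 0.4921 -0.277   0.012 ]
[259.43819831 171.71740314]
[247.74469727 192.57845463]
[183.91136489  75.91676805]
```

View pics/w1c.png

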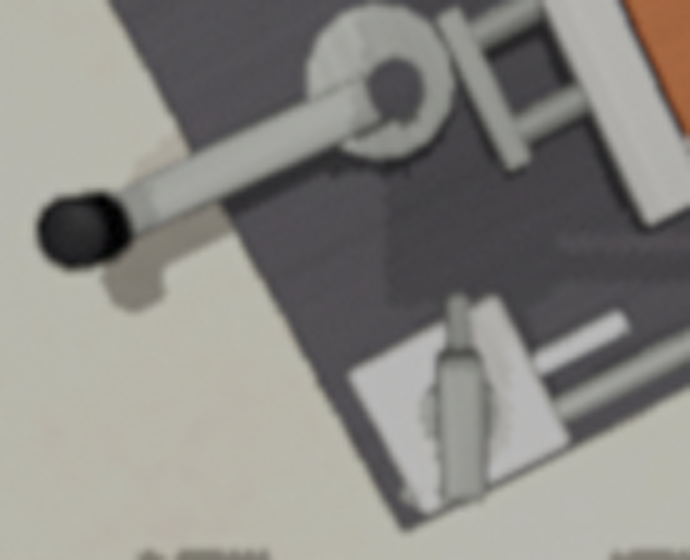

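Run:
```python
from h import *
m=dict(np.load("w1.npz"))
f=lambda u,v:(172+u/5-.4,85+v/5-.4)
g=lambda u,v,z:cast("w",f(u,v),z,m)
a,b=g(462,355,.056),g(463,500,.056);print("bar",a,b,(a+b)/2,np.linalg.norm(a-b),np.degrees(np.arctan2(*(a-b)[1::-1])))
P=[("hous",g(350,375,.026)),("",g(492,297,.026)),("",g(570,440,.026)),("",g(430,510,.026))]
for n,p in P: print(n,p)
print(np.mean([p for _,p in P],0))
r=g(537,370,.016);q=g(628,320,.016);print("rib",r,q,np.degrees(np.arctan2(*(q-r)[1::-1])))
print("principal ground",cast("w",(258.3,188.2),.03,m), proj("w",[.5136,-.2511,.03],m))
```

```text
bar [ 0.52975138 -0.23482899  0.056     ] [ 0.5147369  -0.26678671  0.056     ] [ 0.52224414 -0.25080785  0.056     ] 0.03530906545002092 64.83477172431041
hous [ 0.50002591 -0.23117088  0.026     ]
 [ 0.54159049 -0.22906014  0.026     ]
 [ 0.54410717 -0.27157946  0.026     ]
 [ 0.50286677 -0.272654    0.026     ]
[ 0.52214758 -0.25111612  0.026     ]
rib [ 0.54402431 -0.25282456  0.016     ] [ 0.57109471 -0.25123164  0.016     ] 3.3676143058642225
principal ground [ 0.503221   -0.27406352  0.03      ] [257.77373306 169.34673031]
```

The nut comes out at (0.522,−0.251), with bar length 35 mm and housing 42 mm, both as they should be. The bar is at 64.8°, so the turn needed is about −1.1 rad. I descend and grip.

```bash
python3 -m creep '0.8 0.1 -3 0.01 0.6;0 0 -4 0 0.6;0 0 -4 0 0.6;0 0 -4 0 0.6;0 0 -2 0 0.6;0 0 -1.8 0 0.6;0 0 0 0 0.6;0 0 0 0 0.6' 30
python3 -m creep '0 0 0 0 0;0 0 0 0 0;0 0 0 0 0;0 0 0 0 0;0 0 0 0 0;0 0 0 0 0;0 0 0 0 0;0 0 0 0 0'
```

```text
time_s: 2.98
eef_pos: [0.5225, -0.2458, 0.0345]
tcp_rot: [-2.647, -1.69, 0.001]
ft_force: [-0.1, 0.3, 0.3]
opening: 0.0531
finger_force: 0.0
time_s: 3.65
eef_pos: [0.5227, -0.2475, 0.0347]
tcp_rot: [2.649, 1.688, 0.0]
ft_force: [0.5, 0.2, 1.1]
opening: 0.0117
finger_force: 30.0
```

The fingers have closed on the bar (11.7 mm, 30 N, no side load). Now I turn it about 63.5° clockwise.

```bash
python3 -m creep '0 0 0 -0.08 0;0 0 0 -0.08 0;0 0 0 -0.08 0;0 0 0 -0.08 0;0 0 0 -0.08 0;0 0 0 -0.08 0;0 0 0 -0.08 0;0 0 0 0 0'
python3 - <<'E'
from bench import *
s=observe();print(s["ft_force"],s["moment"],s["joint_pos"])
E
```

```text
time_s: 4.32
eef_pos: [0.5242, -0.2488, 0.0348]
tcp_rot: [3.011, 0.882, 0.003]
ft_force: [8.6, -5.8, -9.6]
opening: 0.012
finger_force: 30.0
[ 8.61483903 -5.84940485 -9.56959667] [-1.55111011 -1.73818187  0.00184532] [-0.28599247  0.53097318  0.81832302  1.81597008 -0.45604307  0.98955306
 -0.28152417]
```

```bash
python3 -m creep '0.1 -0.1 0 -0.08 0;0.1 -0.1 0 -0.08 0;0 0 0 -0.08 0;0 0 0 -0.08 0;0 0 0 -0.08 0;0 0 0 -0.08 0;0 0 0 -0.07 0;0 0 0 0 0;0 0 0 0 0'
python3 - <<'E'
from bench import *
import numpy as np
s=observe();print(s["ft_force"],s["moment"],2*np.degrees(np.arctan2(s["tcp_rot"][1],s["tcp_rot"][0])))
E
```

```text
time_s: 5.07
eef_pos: [0.5249, -0.2507, 0.0347]
tcp_rot: [3.139, 0.037, 0.001]
ft_force: [1.7, -4.1, -3.0]
opening: 0.0119
finger_force: 30.0
[ 1.71825919 -4.05110153 -2.96869001] [-1.10386507 -0.37819147 -0.08096911] 1.3546383523191683
```

```bash
python3 -m creep '0 0 0 0 0.6;0 0 0 0 0.6;0 0 0 0 0.6;0 0 0 0 0.6;0 0 3 0 0.6;0 0 4 0 0.6;0 0 4 0 0.6;0 0 4 0 0.6;0 0 0 0 0.6;0 0 0 0 0.6'
python3 - <<'E'
from h import *
m=camera_model("wrist");im=get_image("wrist")[:,:,::-1];np.savez("w2.npz",**m);cv2.imwrite("pics/w2.png",im)
print(observe()["joint_pos"],[np.round(proj("w",p,m)) for p in ([.525,-.251,.056],[.466,-.174,.064],[.546,-.172,.038])])
cv2.imwrite("pics/w2v.png",cv2.resize(im[0:230,100:420],None,fx=2.5,fy=2.5,interpolation=cv2.INTER_CUBIC))
E
```

```text
time_s: 5.9
eef_pos: [0.5257, -0.2498, 0.1867]
tcp_rot: [3.141, 0.04, 0.006]
ft_force: [1.1, -0.7, -1.4]
opening: 0.0522
finger_force: 0.0
[-0.4829504   0.41897175  1.08763205  1.67731484 -0.38651778  1.28112183
 -0.863419  ] [array([259., 183.]), array([188., 235.]), array([189., 159.])]
```

View pics/w2v.png

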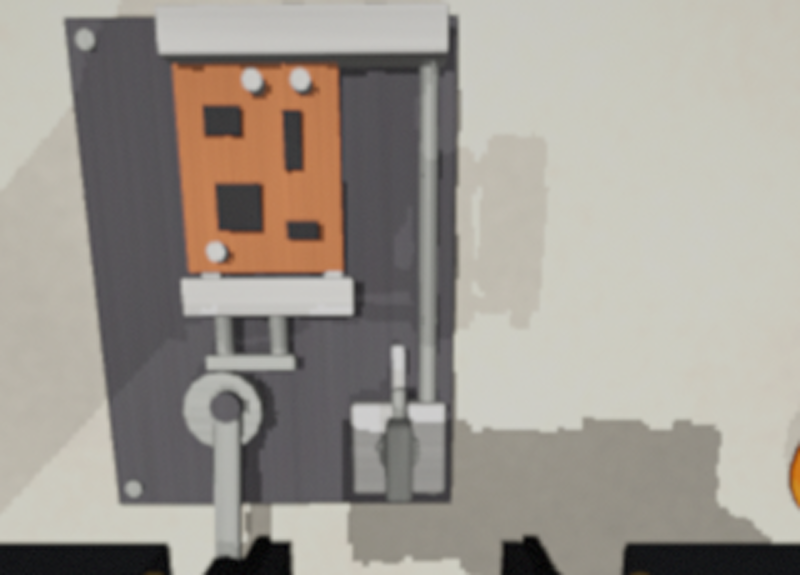

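The pointer is in line with the rib at crop (398,370)/(398,430), the lever is still open, and the pivot at (225,405) is where it was predicted to be. Next I go down over the knob at (0.466,−0.173).

```bash
python3 -m creep '-2 2.57 0 0 0.6;-2 2.57 0 0 0.6;-2 2.57 0 0 0.6;0 0 -4 0 0.6;0 0 -4 0 0.6;0 0 -3.2 0 0.6;0 0 -1.5 0 0.6;0 0 -1.5 0 0.6;0 0 0 0 0.6;0 0 0 0 0.6' 25
python3 -m creep '0 0 0 0 0;0 0 0 0 0;0 0 0 0 0;0 0 0 0 0;0 0 0 0 0;0 0 0 0 0;0 0 0 0 0'
python3 - <<'E'
from bench import *
print(observe()["joint_pos"])
E
```

```text
time_s: 6.78
eef_pos: [0.4685, -0.1789, 0.043]
tcp_rot: [3.14, 0.037, -0.004]
ft_force: [-0.0, 0.6, 0.4]
opening: 0.0523
finger_force: 0.0
time_s: 7.37
eef_pos: [0.4698, -0.1749, 0.0439]
tcp_rot: [-3.136, -0.041, 0.001]
ft_force: [-4.3, 16.6, 11.3]
opening: 0.0169
finger_force: 25.0
[-0.61413235  0.40954446  1.03820625  2.01336517 -0.43717917  0.9612411
 -0.89669342]
```

Run:
```python
from h import *
a=get_image("scene")[:,:,::-1];b=get_image("wrist")[:,:,::-1]
print(np.round(proj("scene",[.466,-.173,.064])),np.round(proj("scene",[.4698,-.1749,.044])))
A=cv2.resize(a[110:220,150:290],None,fx=3,fy=3,interpolation=cv2.INTER_CUBIC)
B=cv2.resize(b,(480,360))[0:330,:370]
cv2.imwrite("pics/k.png",np.hstack([A,B]))
```

```text
[233. 150.] [232. 157.]
```

View pics/k.png

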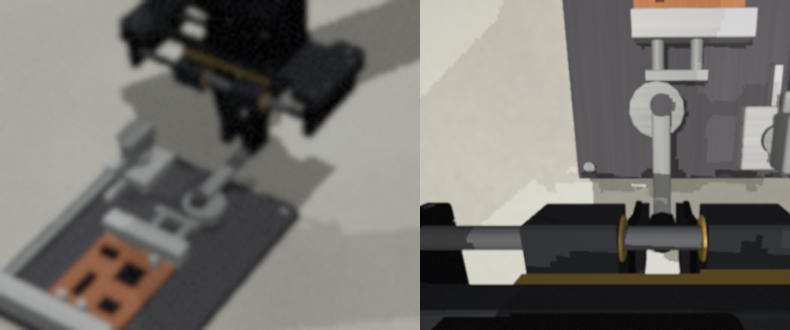

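The wrist view shows the knob between the fingers at (660,225), with the arm straight up to the pivot at (660,105). Now I swing it along the arc.

```bash
python3 -m creep '0 0.5 0 0 0;0.07 1.28 0 0 0;0.28 1.25 0 0 0;0.46 1.19 0 0 0;0.65 1.1 0 0 0;0.83 0.98 0 0 0;0 0 0 0 0'
python3 - <<'E'
from bench import *
s=observe();print(s["joint_pos"],s["moment"])
E
```

```text
time_s: 8.05
eef_pos: [0.4934, -0.1149, 0.0438]
tcp_rot: [3.139, 0.04, 0.001]
ft_force: [-0.3, 0.0, -1.3]
opening: 0.0171
finger_force: 25.0
[-0.73669476  0.41884276  1.03208153  2.00354753 -0.43797361  0.95936879
 -1.02840355] [ 0.05213056  0.30440124 -0.1721165 ]
```

```bash
python3 -m creep '0.96 0.84 0 0 0;1.08 0.67 0 0 0;1.18 0.5 0 0 0;1.25 0.29 0 0 0;1.27 0.1 0 0 0;0 0 0 0 0;0 0 0 0 0'
python3 - <<'E'
from h import *
s=observe();print(s["joint_pos"],s["moment"])
cv2.imwrite("pics/k2.png",get_image("wrist")[:,:,::-1])
E
```

```text
time_s: 8.63
eef_pos: [0.5505, -0.0924, 0.0441]
tcp_rot: [3.139, 0.037, 0.003]
ft_force: [1.3, 0.1, -0.6]
opening: 0.0027
finger_force: 0.9
[-0.68733808  0.52724588  0.96329156  1.87077363 -0.50774701  1.00987153
 -1.05424335] [ 0.03084976 -0.18485193 -0.00085241]
```

View pics/k2.png

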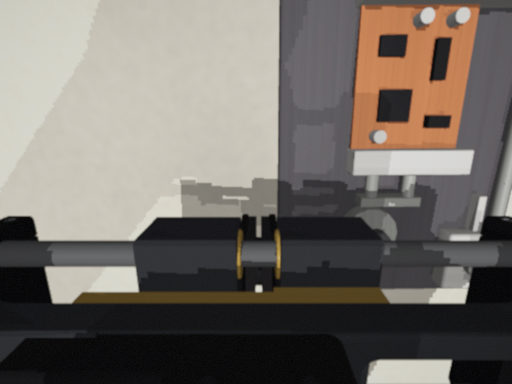

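The knob slipped out at the pads' rear edge: the fingers are shut at (260,250) with no knob between them. I rise, back off and find the knob again.

```bash
python3 -m creep '0 0 3 0 0.1;0 0 4 0 0.1;0 0 4 0 0.1;-4 0 3 0 0.1;-4 0 0 0 0.1;-4 0 0 0 0.1;-4 0 0 0 0.1;0 0 0 0 0.1;0 0 0 0 0.1'
python3 - <<'E'
from h import *
s=observe();print(s["joint_pos"])
m=camera_model("wrist");im=get_image("wrist")[:,:,::-1];np.savez("w3.npz",**m);t=get_image("top")[:,:,::-1]
cv2.imwrite("pics/w3.png",im)
cv2.imwrite("pics/t3.png",t)
cv2.imwrite("pics/c3.png",np.hstack([im[:300],cv2.resize(t[125:245,265:375],(275,300),interpolation=cv2.INTER_CUBIC)]))
E
```

```text
time_s: 9.43
eef_pos: [0.4492, -0.0887, 0.1841]
tcp_rot: [-3.13, -0.032, 0.018]
ft_force: [0.0, 0.9, -0.3]
opening: 0.009
finger_force: 0.0
[-1.12055029 -0.13940983  1.17694987  1.96775632  0.12508433  1.2421166
 -1.53964005]
```

View pics/c3.png

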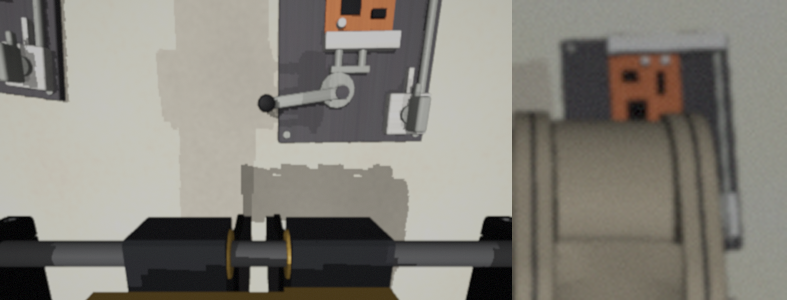

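The wrist view shows the knob at (266,103), the pivot at (342,91) and the lever nearly home. I work out its angle.

Run:
```python
from h import *
m=dict(np.load("w3.npz"));im=cv2.imread("pics/w3.png")
mk=(im[85:120,250:285].max(2)<50).astype(np.uint8);n,l,st,ce=cv2.connectedComponentsWithStats(mk);k=1+np.argmax(st[1:,4]);u=ce[k]+[250,85];print(u,st[k])
K=cast("w",u,.055,m);P=cast("w",(342,92),.04,m);print("knob",K,"pivot",P)
d=K-P;print(np.linalg.norm(d[:2]),np.arctan2(d[1],d[0]),"theta",np.pi+.025-np.arctan2(d[1],d[0]))
for p,z in(((282,141),.012),((421,141),.012),((279,0),.012)):print(cast("w",p,z,m))
```

```text
[266.86413043 103.29891304] [  9  10  16  17 184]
knob [ 0.52882925 -0.09510418  0.055     ] pivot [ 0.5417995  -0.17254996  0.04      ]
0.0785243644938054 1.736731581494534 theta 1.429861072095259
[ 0.48743713 -0.1149077   0.012     ]
[ 0.49084364 -0.27816321  0.012     ]
[ 0.63291316 -0.10558625  0.012     ]
```

```bash
python3 -m creep '3.6 -0.6 0 0 0;0 0 -4 0 0;0 0 -4 0 0;0 0 -4 0 0;0 0 -2 0 0;0 0 0 0 0;0 0 0 0 0'
python3 -m creep '0.6 0 0 0 0;0.6 0 0 0 0;0.6 0 0 0 0;0.5 0 0 0 0;0.5 0 0 0 0;0 0 0 0 0;0 0 0 0 0'
```

```text
time_s: 10.12
eef_pos: [0.4608, -0.0928, 0.0425]
tcp_rot: [-3.137, -0.023, 0.047]
ft_force: [-0.1, -0.3, 0.8]
opening: 0.0005
finger_force: 0.0
time_s: 10.7
eef_pos: [0.4898, -0.091, 0.0437]
tcp_rot: [-3.132, -0.026, 0.041]
ft_force: [0.5, -0.6, 0.6]
opening: 0.0008
finger_force: 0.0
```

```bash
python3 -m creep '0.6 -0.2 0 0 0;0.6 -0.2 0 0 0;0.6 0 0 0 0;0.5 0 0 0 0;0 0 0 0 0;0 0 0 0 0'
python3 -m creep '0.4 0 0 0 0;0.4 0 0 0 0;0 0 0 0 0;0 0 0 0 0'
```

```text
time_s: 11.2
eef_pos: [0.5128, -0.0951, 0.0434]
tcp_rot: [-3.133, -0.026, 0.041]
ft_force: [0.1, 0.3, -0.6]
opening: 0.0005
finger_force: 0.0
time_s: 11.53
eef_pos: [0.5208, -0.0948, 0.0434]
tcp_rot: [-3.132, -0.026, 0.041]
ft_force: [-0.7, 1.0, 0.1]
opening: 0.0
finger_force: 0.6
```

```bash
for i in 1; do python3 -m creep '0.3 0 0 0 0;0.2 0 0 0 0;0 0 0 0 0;0 0 0 0 0'; done; python3 -m creep '0.3 0 0 0 0;0 0 0 0 0;0 0 0 0 0'
```

```text
time_s: 11.87
eef_pos: [0.5257, -0.095, 0.0435]
tcp_rot: [-3.132, -0.026, 0.041]
ft_force: [-0.8, 1.0, -1.3]
opening: 0.0004
finger_force: 0.9
time_s: 12.12
eef_pos: [0.5264, -0.0948, 0.043]
tcp_rot: [-3.131, -0.025, 0.048]
ft_force: [-11.2, 3.9, 6.9]
opening: 0.0006
finger_force: 6.0
```

The force jumps to 11 N at x = 0.526, so the lever is at its stop. I back off, rise and check.

```bash
python3 -m creep '-1.5 0 0 0 0;-1.5 0 0 0 0;0 0 4 0 0;0 0 4 0 0;-2 0 4 0 0;-3 0 2 0 0;0 0 0 0 0;0 0 0 0 0'
python3 - <<'E'
from h import *
m=camera_model("wrist");im=get_image("wrist")[:,:,::-1];np.savez("w4.npz",**m);cv2.imwrite("pics/w4.png",im)
s=observe();print(s["ft_force"],s["qvel"].round(3))
cv2.imwrite("pics/w4v.png",cv2.resize(im[0:220,180:470],None,fx=2.6,fy=2.6,interpolation=cv2.INTER_CUBIC))
E
```

```text
time_s: 12.78
eef_pos: [0.4662, -0.092, 0.1734]
tcp_rot: [-3.126, -0.028, 0.036]
ft_force: [-0.0, 0.8, 0.1]
opening: 0.0003
finger_force: 0.0
[ 0.47207241  0.07137807 -0.37150029] [ 0.027  0.08  -0.021  0.004 -0.009  0.     0.004]
```

View pics/w4v.png

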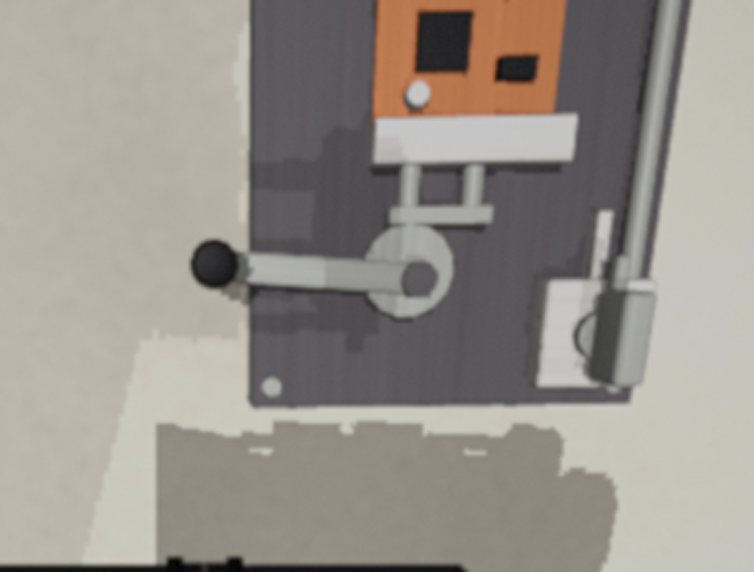

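The lever now points to +y (knob at (213,263), pivot at (415,275)). The bar lies parallel to the rib and rod, the board is lying between the jaws, and the tool is clear of everything.

```bash
python3 -m creep '0 0 0 0 0;0 0 0 0 0;0 0 0 0 0' >/dev/null; python3 -c "
from bench import *
print(job_done())"
```

```text
the job is handed in; nothing more can be done
None
```

I turned the nut until its pointer lined up with the rib, swung the lever home to its stop and handed the job in at about 13 s of robot time; the knob slipped out of the grip near the end of the swing, so I finished it with a push from the shut fingers. In the last picture the board lay between the jaws and the tool was clear, but I could not measure the clamping force and hand-in returned no verdict.

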